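# Press a sample bottle home into the corner of a marking nest and hold it

### The job

Pick up the square white sample bottle, set it upright on the steel floor of the marking nest, and with one diagonal push press it home into the nest's corner: flush against the fence with the window, flush against the low stop block and down on the floor, all three at once. Push firmly, with roughly 10 N on each of the three and never a hard shove, and finish while your hand is still holding it pressed there. Leave the other loose things where they stand.

Things in the scene. Friction and masses are not known exactly. Their poses are not given: they have to be found in the camera images.
- sample_bottle: square white plastic bottle with a black screw cap, loose, standing, about 0.13 to 0.27 kg, 49 x 49 x 116 mm. Origin at the centre of its underside, z up, x and y square to its flat sides. The sides are flat and upright from 3 to 75 mm above the underside (faces 24.5 mm from the axis, upright edges rounded by about 10 mm); above that it slopes in to the cap. Take it across two parallel sides.
- nest: marking nest, fixed: an aluminium foot plate 150 x 150 x 8 mm with an upright fence, a stop block, a steel floor sheet and, behind the fence, a grey marking head whose top is 54 mm above the worktop. Origin at the centre of the plate's underside on the worktop, z up; +x points through the fence to the head, +y to the stop block.
- corner (a point): the nest's inner corner, where the fence's face, the stop's face and the top of the floor meet: at (20, 45, 12) mm in the nest's frame, axes as the nest's. A bottle pressed home stands with its underside's centre at (-24.5, -24.5, 0) mm from here.
- nest_floor: steel floor sheet of the nest, fixed, slick like the fence and the stop (friction about 0.12, so that the bottle slides easily on them), 88 x 112 mm, its top 12 mm above the worktop, from x = -70 to 18 and y = -69 to 43 mm in the nest's frame. Same origin and axes as the nest.
- nest_fence: aluminium fence with a window in it, rigid, 112 mm long along y (from -69 to 43 mm), 10 mm thick; its face looks to -x at x = 20 mm in the nest's frame and its top is 50 mm above the worktop (38 mm above the floor sheet). Same origin and axes as the nest.
- nest_stop: low steel stop block, rigid, 50 mm long along x (from -36 to 14 mm), 16 mm thick; its face looks to -y at y = 45 mm in the nest's frame and its top is 34 mm above the worktop (22 mm above the floor sheet), with screw heads 1.5 mm higher. Same origin and axes as the nest.
- beaker: clear double-walled beaker, 94 x 112 x 106 mm, loose, standing; leave alone. Origin at the centre of its underside.
- vial_a: glass vial with black screw cap, 22 x 22 x 51 mm, loose, standing left of the nest; leave alone. Origin at the centre of its underside.
- vial_b: glass vial like vial_a, 22 x 22 x 51 mm, loose, standing right of the nest; leave alone. Origin at the centre of its underside.
- tape_roll: roll of tan tape, 98 x 96 x 25 mm, loose, lying at the right; leave alone. Origin at the centre of its underside.
- pen: red pen, 12 x 145 x 9 mm, loose, lying at the right; leave alone. Origin at the centre of its underside, long axis y.
Things that resemble listed ones, but are neither listed nor needed, are in the scene too. Leave any purple look-alike of the sample_bottle alone.

How it is judged:
On the way:
1. the bottle stands upright on the nest's floor (contact force between sample_bottle and nest_floor above 0.8 N and angle between sample_bottle's own z axis and vertical below 0.12 rad), for 0.2 s.
At the end, for the whole second after the job is handed in: the fingers hold the bottle upright and square (within 0.06 rad) in the corner (sides within about 4 mm of fence and stop, underside within 3 mm of the floor), pressing over 4 N on the floor and over 2.5 N on fence and on stop, at rest (contact force between sample_bottle and nest_floor above 4 N and contact force between sample_bottle and nest_fence above 2.5 N and contact force between sample_bottle and nest_stop above 2.5 N and contact force between the fingers and sample_bottle above 2 N and angle between sample_bottle's own z axis and vertical below 0.06 rad and (angle between the x axis of sample_bottle and the x axis of nest, either way round below 0.06 rad or angle between the x axis of sample_bottle and the y axis of nest, either way round below 0.06 rad) and z of sample_bottle in the frame of corner between -0.003 and 0.003 m and x of sample_bottle in the frame of corner above -0.029 m and y of sample_bottle in the frame of corner above -0.029 m and linear speed of sample_bottle below 0.02 m/s); the arm keeps its last pose, push and grip.
It fails at once if the bottle is tipped over (angle between sample_bottle's own z axis and vertical above 0.5 rad).
It fails at once if the bottle is shoved into the nest with more than 60 N (contact force between sample_bottle and nest_floor above 60 N or contact force between sample_bottle and nest_fence above 60 N or contact force between sample_bottle and nest_stop above 60 N).
It fails at once if a bystander is moved by more than 25 mm (distance of any of beaker, vial_a, vial_b, tape_roll, pen from where it was at the start of the episode above 0.025 m).
It also fails if it takes over 45 s, if anything falls off the work surface, if the arm or the gripper's body presses on something with over 40 N, if the wrist force passes 120 N, or if a joint passes its speed limit or range.

### The arm

A 7-joint arm with a two-finger parallel gripper is mounted at the origin on a cart in front of the work surface, level with it; the furniture and walls round the work are solid. World frame = base frame: x ahead of the robot, y to its left, z up, the work surface at z = 0. Lengths are in m, angles in rad, forces in N, time in s.
With the tool pointing down it reaches from about 0.4 to 0.875 m from the base axis. Payload 19.3 kg.
Tool frame: the origin (TCP) lies midway between the tips of the shut fingers; the grasp point (between the pads) lies 19 mm behind it; x points along the fingers, y is the direction in which the jaws open and shut, and the axes are right-handed (so a half turn about x gives the same grasp; the last joint's range is limited). The gripper opens to 85 mm and grips with 20 to 120 N. Pads are 22 mm wide; open, the fingers measure 114 mm over their backs; the gripper's body (76 mm by 85 mm) begins 54 mm behind the grasp point. The pads swing forward as they close: fully open they stand 13 mm farther back than shut.
Start: joints at [-1.375, 0.521, -0.036, 1.599, 0.021, 1.021, -0.113], TCP at [0.164, 0.603, 0.208] pointing down, gripper open.
Joint ranges: [-2.91, 2.91], [-0.3, 2.13], [-1.5, 1.42], [0.17, 2.43], [-1.26, 4.41], [0.16, 1.93], [-2.52, 2.52]. Speed limits (rad/s): [1.89, 1.89, 2.39, 2.39, 3.01, 3.01, 3.01].

### API

Orientations are given as [roll, pitch, yaw] about the fixed x, y, z axes, in that order (R = Rz(yaw) Ry(pitch) Rx(roll)).
In Python, from workcell import telemetry, vision, workorder gives the robot as it stands. The module is installed in compiled form; this text tells all that it offers.
- The arm moves only by the tool play_rows, never from a script. Its argument "deltas" is a list of rows, each a list of 7 numbers: the shift along the world's x, y, z in mm, then the turn, a rotation vector about the world's x, y, z in degrees, then the finger opening in mm, from 0 to 85.4. In form: [[x, y, z, wx, wy, wz, jaw], ...]. A call has 1 to 8 rows; each row shifts and turns the commanded pose from where the row before left it; what a row does not reach is not made up. A row lasts 1/8 s, in which the tool goes at most 62.5 mm and 10.7 degrees, less where a joint would pass 70% of its speed; a pose out of reach is approached as far as the arm can. A call with a gripper value outside its range is refused whole. The fingers move at their own pace and stop on an object; "grip_force" is the grip in N (left out, the last holds). Time passes only in rows, so rows that do not move let the fingers close. It gives the time, the measured TCP pose, the force and the opening at its end, in the units of the state.
- telemetry.observe(): the state, without advancing time (a new reading comes with each control period).
- vision.grab_frame(name): name is "side" or "top"; returns the picture (400x640x3 uint8, red, green, blue); there is no depth.
- vision.camera_info(name): a dict with "mtx" (3x3 intrinsics, pixels), "rvec" (rotation vector, rad) and "tvec" (3), from world to camera coordinates, as OpenCV has them. Camera axes: x right, y down, z forward; pixel columns grow to the right and rows downward; lengths in m; the calibration is good to about 2 mm. A picture is of the moment at which its call begins. camera_info takes no time and is no camera call.
- workorder.job_done(): hands the job in, once; it reports no verdict.
The state is a dict: "clock": time; "qpos": joint angles; "qd": joint speeds; "joint_efforts": joint torques, N m; "position": TCP position; "tool_rot": TCP orientation; "force": force on the tool from outside, world axes, zero at the start; "moment": the same for the moment, N m; "grip_width": finger opening in m.
Only numpy, scipy, OpenCV 4.12 (cv2) and the standard library are available. Lean on these libraries where they do the work, as an engineer would, in place of code of your own. Each camera call takes 0.05 s, during which the arm holds its last target. There are 200 camera calls.

## Working session

There is one attempt and no reset: what is moved stays moved. The work goes in short steps, Python scripts to look and compute and a tool call to move; the robot and the scene stay as the last step left them, time stands still between calls to the robot, and variables do not carry over. Pictures are saved under pics/ and viewed, about 8 in all and at most 12, crops included, and the job is handed in when it is done.

Besides the shell and the picture viewer there is one more tool, called after "Call:" by a JSON object that holds its "method" and its "body", one argument or row to a line. play_rows: Moves the arm, as the interface text tells. Its arguments: {"type":"object","properties":{"deltas":{"type":"array","items":{"type":"array","items":{"type":"number"}}},"grip_force":{"type":"number"}},"required":["deltas"]}

```bash
mkdir -p pics; cat > h.py <<'E'
import numpy as np, cv2
from workcell import telemetry, vision, workorder
def cam(n):
    c=vision.camera_info(n); return np.array(c["mtx"],float),cv2.Rodrigues(np.array(c["rvec"],float))[0],np.array(c["tvec"],float).ravel()
def ray(n,p):
    K,R,t=cam(n); o=-R.T@t; d=R.T@np.linalg.inv(K)@np.array([p[0],p[1],1.]); return o,d/np.linalg.norm(d)
def onz(n,p,z):
    o,d=ray(n,p); return o+d*(z-o[2])/d[2]
def proj(n,P):
    K,R,t=cam(n); q=(R@np.atleast_2d(P).T).T+t; q=q@K.T; return q[:,:2]/q[:,2:]
E
python3 - <<'E'
from h import *
for n in("top","side"):
    f=vision.grab_frame(n)[:,:,::-1]; cv2.imwrite(f"pics/{n}0.png",f); K,R,t=cam(n); print(n,K.round(1).tolist(),(-R.T@t).round(3),R[2].round(3))
s=telemetry.observe(); print(s)
E
```

```text
top [[363.6, 0.0, 321.4], [0.0, 363.6, 201.8], [0.0, 0.0, 1.0]] [ 0.384 -0.046  1.18 ] [ 0.149 -0.025 -0.988]
side [[400.6, 0.0, 319.8], [0.0, 400.6, 202.6], [0.0, 0.0, 1.0]] [ 0.2   -0.963  0.803] [ 0.265  0.74  -0.618]
{'clock': 0.1, 'qpos': array([-1.37520443,  0.52198844, -0.03634594,  1.59992844,  0.0212097 ,
        1.02109669, -0.1128241 ]), 'qd': array([-0.00037335, -0.00091752,  0.0009324 , -0.00135043, -0.00103421,
       -0.00049058,  0.00086136]), 'joint_efforts': array([ 3.47572379e-03, -9.28477120e+01,  1.98357515e+00, -3.70532942e+01,
        1.81190501e-02,  5.31179103e-03,  3.15574391e-05]), 'position': array([0.16411315, 0.60273942, 0.20786996]), 'tool_rot': array([-1.50239499,  1.56976071, -1.76820124]), 'force': array([-0.01179428, -0.09979793,  0.26611332]), 'moment': array([-0.00839394,  0.03200717,  0.01148971]), 'grip_width': 0.08547924240778601}
```

View pics/top0.png

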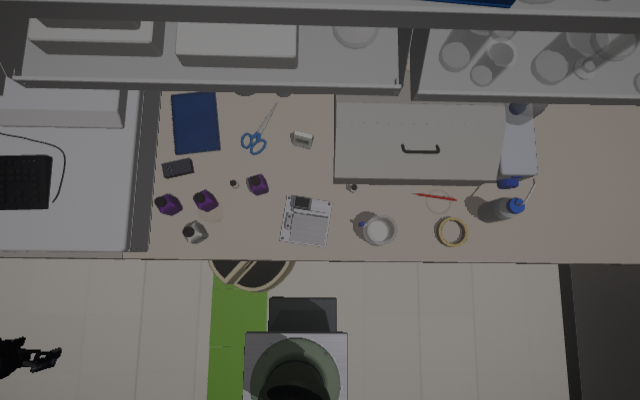

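View pics/side0.png

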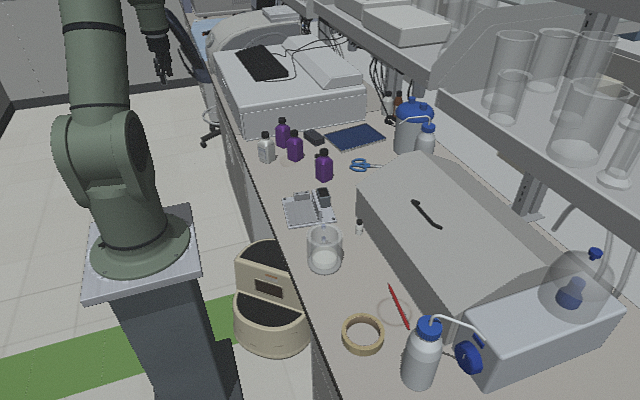

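White bottle at top (193,231) and side (266,148). The purple look-alikes at top (168,204), (206,201) and (259,184) are the wrong colour. Nest at top (306,220). I'll confirm with an enlarged crop.

```bash
python3 - <<'E'
from h import *
t=cv2.imread("pics/top0.png"); s=cv2.imread("pics/side0.png")
def crop(im,x,y,w,h,k): return cv2.convertScaleAbs(cv2.resize(im[y:y+h,x:x+w],None,fx=k,fy=k,interpolation=cv2.INTER_CUBIC),alpha=1.3)
a=np.hstack([crop(t,170,205,50,50,6),crop(t,270,185,70,70,6)[:300] if 0 else cv2.resize(crop(t,272,188,66,66,1),(300,300),interpolation=cv2.INTER_CUBIC)])
b=np.hstack([crop(s,241,120,50,50,6),cv2.resize(crop(s,275,178,66,66,1),(300,300),interpolation=cv2.INTER_CUBIC)])
cv2.imwrite("pics/crop1.png",np.vstack([a,b]))
for p in [(193,231)]: print("bottle cap top",onz("top",p,.116))
print("side cap",onz("side",(265,134),.116))
for p in [(306,220)]: print("nest",onz("top",p,.012))
E
```

```text
bottle cap top [0.45388626 0.29803423 0.116     ]
side cap [0.44811838 0.29915774 0.116     ]
nest [ 0.5006223  -0.02671676  0.012     ]
```

View pics/crop1.png

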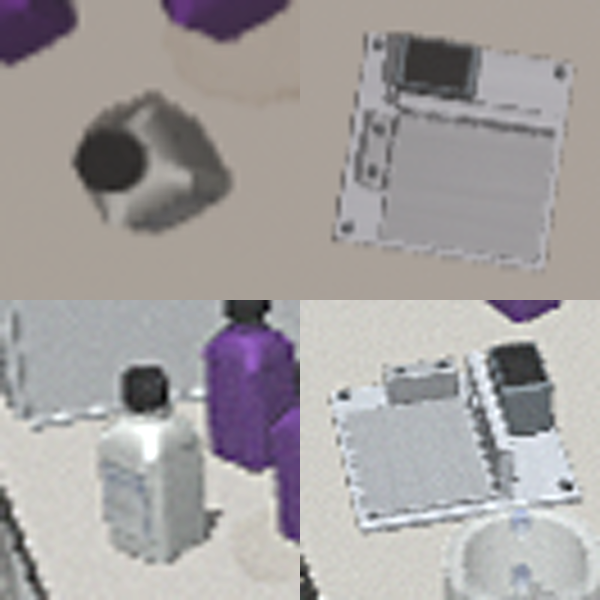

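```bash
python3 - <<'E'
from h import *
U=lambda x0,y0,k,p:((p[0]+.5)/k-.5+x0,(p[1]+.5)/k-.5+y0)
k=300/66
# nest plate corners (TL,TR,BR,BL) top and side at z=.008
for n,x0,y0,c in(("top",272,188,[(65,32),(275,62),(245,270),(33,240)]),("side",275,178,[(32,98),None,(282,198),(62,230)])):
    P=[onz(n,U(x0,y0,k,p),.008)[:2] if p else None for p in c]
    print(n,[None if p is None else p.round(4).tolist() for p in P])
    if P[1] is not None:
        print("centre",np.mean(P,0)); 
        for i,j in((0,1),(3,2)): d=P[i]-P[j]; print("y-dir",np.linalg.norm(d),np.degrees(np.arctan2(-d[0],d[1])))
        for i,j in((0,3),(1,2)): d=P[i]-P[j]; print("x-dir",np.linalg.norm(d),np.degrees(np.arctan2(d[1],d[0])))
# bottle cap & base
for n,x0,y0,p in(("top",170,205,(110,160)),("side",241,120,(145,80))):
    print(n,"cap",onz(n,U(x0,y0,6,p),.116 if n=="top" else .116))
pr=lambda n,x0,y0,p,z:onz(n,U(x0,y0,6,p),z)[:2]
for p in[(232,183),(215,194),(170,223),(155,232)]: print("top base",pr("top",170,205,p,.0).round(4))
for p in[(103,540),(115,548),(145,560),(162,562),(175,553),(203,532)]: print("side base",pr("side",241,120,p,.0).round(4))
# colour edge: bottle segmentation, by saturation, in top view
for n,x0,y0 in(("top",170,205),("side",241,120)):
    im=cv2.imread(f"pics/{n}0.png")[y0:y0+50,x0:x0+50]
    L=cv2.cvtColor(im,cv2.COLOR_BGR2LAB).astype(int)
    if n=="top":
        print("b-channel"); print("\n".join(" ".join("%3d"%v for v in r) for r in L[12:42,10:42,2]))
E
```

```text
top [[0.5831, 0.0402], [0.5636, -0.1107], [0.4151, -0.0905], [0.4343, 0.0589]]
centre [ 0.49902492 -0.0255267 ]
y-dir 0.15220888134585656 -7.368993098347076
y-dir 0.15069397558361808 -7.334839627673499
x-dir 0.14993073711020344 -7.167951197783614
x-dir 0.14984324975575233 -7.747103913060687
side [[0.4317, 0.0497], None, [0.5583, -0.1143], [0.4116, -0.0936]]
top cap [0.45297874 0.31257147 0.116     ]
side cap [0.44921876 0.30730217 0.116     ]
top base [0.449  0.2862]
top base [0.443  0.2949]
top base [0.4273 0.3178]
top base [0.4225 0.3254]
side base [0.348  0.0344]
side base [0.3524 0.0256]
side base [0.3649 0.0103]
side base [0.3729 0.0056]
side base [0.3811 0.0104]
side base [0.3995 0.0223]
b-channel
132 132 132 132 132 132 132 132 132 132 132 133 132 132 132 132 132 132 132 133 134 134 133 133 133 133 133 133 133 133 133 133
132 133 132 132 132 132 132 132 132 132 132 132 132 132 132 132 132 132 132 132 133 133 133 133 133 133 133 133 133 133 133 133
132 132 132 132 132 132 132 132 132 132 132 132 132 133 132 132 132 132 132 133 132 133 133 133 134 134 133 133 133 133 133 133
132
[... 2752 characters left out ...]
 127 129 129 130 131 132 132 133 132 132 132 132 133 132 132
132 132 132 133 132 132 133 132 131 131 131 130 129 129 128 127 128 129 129 131 133 132 133 132 132 132 132 133 132 132 133 132
133 132 132 132 133 133 132 133 133 132 132 133 131 131 131 130 130 131 132 132 133 133 132 132 133 132 132 132 132 132 133 132
133 133 132 132 132 133 133 132 133 133 133 133 132 132 132 132 132 133 132 132 133 132 132 133 132 132 132 132 132 132 132 133
133 132 133 133 133 132 132 133 133 133 133 132 133 133 132 133 133 133 132 133 133 133 133 133 133 133 132 132 132 132 132 133
132 133 133 133 132 133 133 132 133 133 133 132 132 133 133 133 132 133 133 133 133 133 133 132 133 133 133 132 132 132 132 133
```

```bash
python3 - <<'E'
from h import *
U=lambda x0,y0,k,p:((p[0]+.5)/k-.5+x0,(p[1]+.5)/k-.5+y0)
pr=lambda n,x0,y0,p,z:onz(n,U(x0,y0,6,p),z)[:2]
for p in[(103,240),(115,248),(145,260),(162,262),(175,253),(203,232)]: print("side base",pr("side",241,120,p,.0).round(4))
# top: bottle mask -> sides; base edge line fit from lowest-right boundary (subpixel not needed)
def mask(n,x0,y0,w,thr):
    L=cv2.cvtColor(cv2.imread(f"pics/{n}0.png"),cv2.COLOR_BGR2LAB)[y0:y0+w,x0:x0+w,2]
    L=cv2.GaussianBlur(cv2.resize(L.astype(np.float32),None,fx=8,fy=8,interpolation=cv2.INTER_CUBIC),(0,0),4)
    m=(L<thr).astype(np.uint8); c=max(cv2.findContours(m,0,1)[0],key=cv2.contourArea)[:,0]
    return np.array([U(x0,y0,8,p) for p in c])
c=mask("top",170,205,50,131.2)
W=np.array([onz("top",p,0)[:2] for p in c])
n=np.array([-.83,-.56]);n/=np.linalg.norm(n); tt=np.array([-n[1],n[0]])
mid=np.array([.4358,.3058]); q=(W-mid); s=(abs(q@tt)<.014)&(abs(q@n)<.008)
vx,vy,x,y=cv2.fitLine(W[s].astype(np.float32),2,0,.01,.01).ravel(); print("edge -x-y",s.sum(),x,y,np.degrees(np.arctan2(vy,vx))%90)
# other visible base edge, facing (+.56,-.83)
n2=np.array([.56,-.83]); t2=np.array([.83,.56]); mid2=np.array([.456,.318])+n2*.0245; q=W-mid2; s=(abs(q@t2)<.012)&(abs(q@n2)<.01)
vx,vy,x,y=cv2.fitLine(W[s].astype(np.float32),2,0,.01,.01).ravel(); print("edge +x-y",s.sum(),x,y,np.degrees(np.arctan2(vy,vx))%90)
# nest
c=mask("top",268,184,74,130.8); W=np.array([onz("top",p,.008)[:2] for p in c]); print("nest n",len(c))
a=np.radians(-7.4); X=np.array([np.cos(a),np.sin(a)]);Y=np.array([-X[1],X[0]]); C=np.array([.499,-.0255])
for nm,nn,tg in(("-x",-X,Y),("+y",Y,X),("-y",-Y,X)):
    q=W-C; s=(abs(q@nn-.075)<.008)&(abs(q@tg)<.06); 
    if s.sum()>5:
        vx,vy,x,y=cv2.fitLine(W[s].astype(np.float32),2,0,.01,.01).ravel(); print(nm,s.sum(),"dist",(np.array([x,y])-C)@nn,np.degrees(np.arctan2(vy,vx)))
E
```

```text
side base [0.4161 0.3271]
side base [0.421  0.3152]
side base [0.4352 0.295 ]
side base [0.4445 0.2891]
side base [0.4547 0.2963]
side base [0.4774 0.314 ]
edge -x-y 64 0.43251994 0.3031974 28.989658
edge +x-y 54 0.4689335 0.29778433 31.638344
nest n 1463
-x 296 dist 0.07688373343562131 81.85601
+y 293 dist 0.07643862741892471 -8.179025
-y 293 dist 0.07622713065029951 -8.015811
```

Call:
{"method": "play_rows", "body": {
  "deltas": [
    [36,-36,0,0,0,6,85],
    [36,-36,0,0,0,6,85],
    [36,-36,0,0,0,6,85],
    [36,-36,0,0,0,6,85],
    [36,-36,0,0,0,6,85],
    [36,-36,0,0,0,6,85],
    [36,-36,0,0,0,6,85],
    [35,-35,0,0,0,6,85]
  ],
  "grip_force": 60
}}

```text
clock: 1.1
position: [0.4522, 0.3146, 0.2083]
tool_rot: [-2.985, 1.571, -2.409]
force: [0.4, 0.4, -0.7]
grip_width: 0.0851
```

```bash
cat >> h.py <<'E'
from scipy.spatial.transform import Rotation as Ro
def st():
    s=telemetry.observe(); R=Ro.from_euler('xyz',s["tool_rot"]).as_matrix()
    print("t",round(s["clock"],2),"pos",(s["position"]*1e3).round(1),"x",R[:,0].round(3),"yaw jaw",np.degrees(np.arctan2(R[1,1],R[0,1])).round(2),"F",s["force"].round(2),"M",s["moment"].round(2),"w",round(s["grip_width"]*1e3,1),"q",s["qpos"].round(2))
    return s,R
E
python3 - <<'E'
from h import *
st()
f=vision.grab_frame("side")[:,:,::-1];g=vision.grab_frame("top")[:,:,::-1]
k=4
a=cv2.resize(f[70:190,210:310],None,fx=k,fy=k,interpolation=2);b=cv2.resize(g[180:300,140:240],None,fx=k,fy=k,interpolation=2)
cv2.imwrite("pics/pre.png",cv2.convertScaleAbs(np.hstack([a,b]),alpha=1.3))
E
```

```text
t 1.1 pos [452.2 314.6 208.3] x [-0. -0. -1.] yaw jaw 122.96 F [ 0.36  0.43 -0.66] M [ 0.11 -0.03 -0.  ] w 85.1 q [-0.61  0.41 -0.15  1.79  0.07  0.95  1.36]
```

View pics/pre.png

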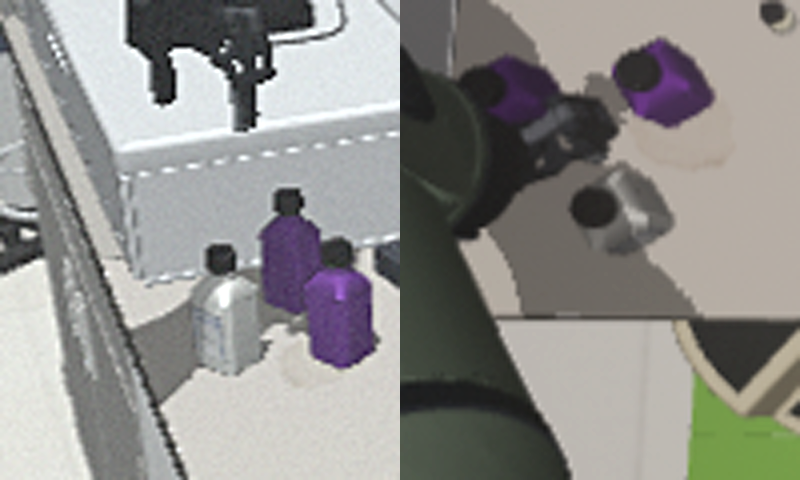

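The picture shows the white bottle, cap near side (265,134) and open fingers above. I'll check that the fingertips project where the telemetry says.

```bash
python3 - <<'E'
from h import *
s,R=st(); p=s["position"]
for z in(0,.013):
  P=np.array([p+R[:,1]*.05*k+[0,0,z] for k in(-1,0,1)])
  print("side",proj("side",P).round(1).tolist(),"top",proj("top",P).round(1).tolist())
B=[np.array([.451,.316,z]) for z in(0,.075,.116)]
print("bottle side",proj("side",B).round(1).tolist(),"top",proj("top",B).round(1).tolist())
a=np.radians(33)
C=[[.451+.0245*1.2*np.cos(a+k*np.pi/2+.785)*1.0,.316+.0245*1.2*np.sin(a+k*np.pi/2+.785),0] for k in range(4)]
print("base corners side",proj("side",C).round(1).tolist(),"top",proj("top",C).round(1).tolist())
E
```

```text
t 1.2 pos [454.8 311.3 208.1] x [ 0.001 -0.002 -1.   ] yaw jaw 122.56 F [-1.16  0.39  0.89] M [0.06 0.02 0.01] w 84.9 q [-0.6   0.41 -0.14  1.79  0.07  0.95  1.36]
side [[274.3, 112.0], [263.6, 108.2], [253.2, 104.6]] top [[193.5, 218.3], [176.8, 228.2], [159.9, 238.2]]
side [[274.0, 108.4], [263.2, 104.7], [252.8, 101.1]] top [[191.9, 217.8], [174.9, 227.8], [157.8, 238.0]]
bottle side [[267.5, 159.3], [265.7, 141.8], [264.7, 131.7]] top [[198.9, 234.3], [191.3, 232.8], [186.7, 231.9]]
base corners side [[267.2, 155.3], [259.6, 159.9], [267.8, 163.5], [275.3, 158.7]] top [[190.0, 232.3], [196.5, 243.3], [207.9, 236.4], [201.4, 225.4]]
```

```bash
python3 - <<'E'
from h import *
st()
f=vision.grab_frame("side")[:,:,::-1].copy();g=vision.grab_frame("top")[:,:,::-1].copy()
s,R=st(); p=s["position"]
k=4
P=np.array([p+R[:,1]*.05*j+[0,0,.013] for j in(-1,0,1)])
a=cv2.resize(f[70:190,210:310],None,fx=k,fy=k,interpolation=2);b=cv2.resize(g[180:300,140:240],None,fx=k,fy=k,interpolation=2)
for im,n,o in((a,"side",(210,70)),(b,"top",(140,180))):
    for q in proj(n,P): cv2.circle(im,tuple(int(v) for v in (q-o+.5)*k),3,(0,0,255),-1)
cv2.imwrite("pics/pre2.png",cv2.convertScaleAbs(np.hstack([a,b]),alpha=1.4))
E
```

```text
t 1.2 pos [454.8 311.3 208.1] x [ 0.001 -0.002 -1.   ] yaw jaw 122.56 F [-1.16  0.39  0.89] M [0.06 0.02 0.01] w 84.9 q [-0.6   0.41 -0.14  1.79  0.07  0.95  1.36]
t 1.3 pos [451.5 315.3 208.1] x [-0. -0. -1.] yaw jaw 122.63 F [-0.15  0.34 -0.59] M [-0.01  0.05 -0.03] w 84.8 q [-0.61  0.41 -0.14  1.79  0.07  0.95  1.36]
```

View pics/pre2.png

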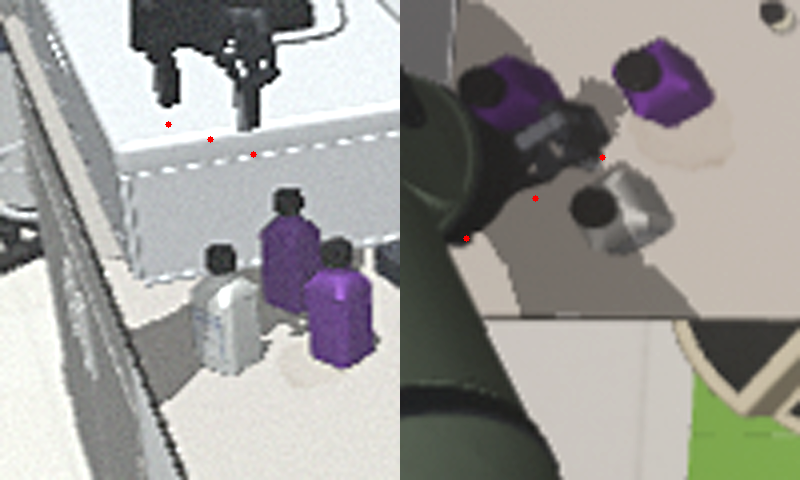

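Top view agrees; in side view the open fingertips look about 20 mm higher than predicted. I'll descend partway and look before gripping.

Call:
{"method": "play_rows", "body": {
  "deltas": [
    [0,0,-30,0,0,0,85],
    [0,0,-30,0,0,0,85],
    [0,0,-30,0,0,0,85],
    [0,0,-30,0,0,0,85],
    [0,0,-22,0,0,0,85],
    [0,0,0,0,0,0,85]
  ]
}}

```text
clock: 2.05
position: [0.4495, 0.3166, 0.0652]
tool_rot: [3.1, 1.568, -2.61]
force: [-0.2, -0.1, -0.4]
grip_width: 0.0848
```

```bash
python3 - <<'E'
from h import *
s,R=st(); p=s["position"]
f=vision.grab_frame("side")[:,:,::-1].copy()
k=6
P=np.array([p+R[:,1]*.05*j+[0,0,.013] for j in(-1,0,1)])
a=cv2.convertScaleAbs(cv2.resize(f[80:180,210:320],None,fx=k,fy=k,interpolation=2),alpha=1.7,beta=15)
for q in proj("side",P): cv2.circle(a,tuple(int(v) for v in (q-(210,80)+.5)*k),3,(0,0,255),-1)
cv2.imwrite("pics/low.png",a)
E
```

```text
t 2.05 pos [449.5 316.6  65.2] x [-0.002 -0.001 -1.   ] yaw jaw 122.84 F [-0.2  -0.08 -0.37] M [-0.02 -0.02  0.02] w 84.8 q [-0.63  0.6  -0.13  1.91  0.12  0.64  1.32]
```

View pics/low.png

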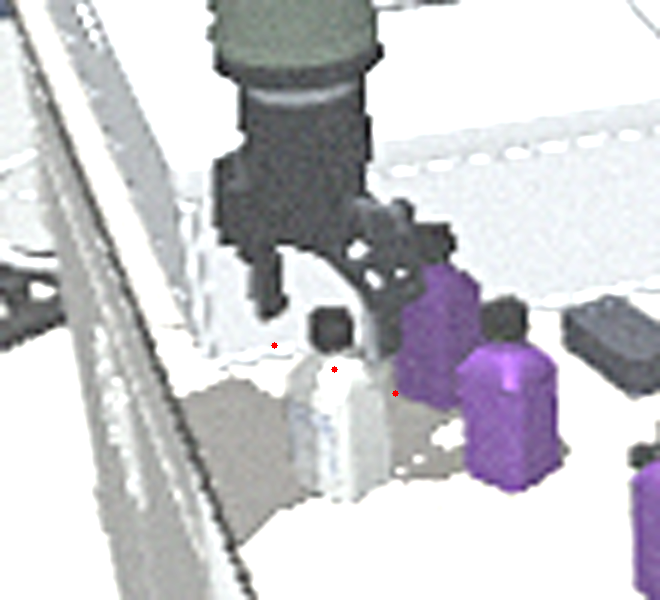

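```bash
python3 - <<'E'
from h import *
s,R=st(); p=s["position"]
f=vision.grab_frame("top")[:,:,::-1].copy()
k=8
P=np.array([p+R[:,1]*.05*j+[0,0,.013] for j in(-1,0,1)])
a=cv2.convertScaleAbs(cv2.resize(f[195:265,150:230],None,fx=k,fy=k,interpolation=2),alpha=2,beta=15)
for q in proj("top",P): cv2.circle(a,tuple(int(v) for v in (q-(150,195)+.5)*k),3,(0,0,255),-1)
cv2.imwrite("pics/lowtop.png",a)
E
```

```text
t 2.1 pos [450.3 316.8  66.3] x [-0.001 -0.    -1.   ] yaw jaw 122.83 F [-0.91  0.24  0.31] M [0.01 0.03 0.02] w 84.8 q [-0.63  0.6  -0.13  1.9   0.12  0.64  1.32]
```

View pics/lowtop.png

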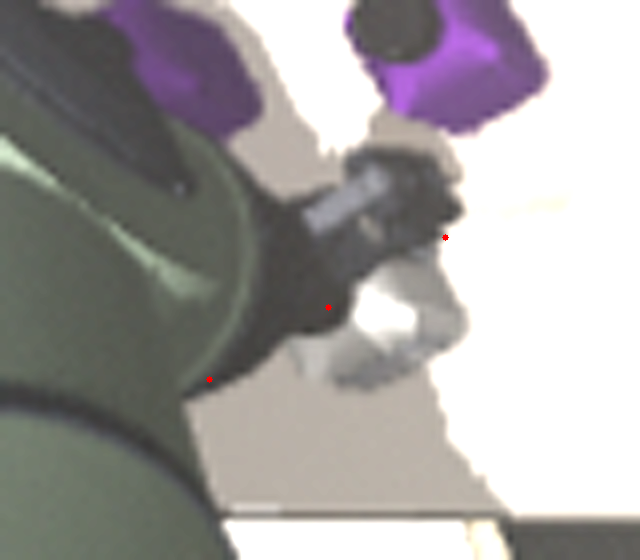

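Call:
{"method": "play_rows", "body": {
  "deltas": [
    [0,0,40,0,0,0,85],
    [0,0,45,0,0,0,85],
    [0,0,45,0,0,0,85],
    [0,-40,0,0,0,0,0],
    [0,-45,0,0,0,0,0],
    [0,-45,-30,0,0,0,0],
    [0,-40,-50,0,0,0,0],
    [0,0,-40,0,0,0,0]
  ]
}}

```text
clock: 3.15
position: [0.4517, 0.1445, 0.0777]
tool_rot: [-0.637, 1.569, -0.069]
force: [1.4, 1.0, -0.6]
grip_width: 0.0
```

Call:
{"method": "play_rows", "body": {
  "deltas": [
    [0,0,0,0,0,0,0],
    [0,0,0,0,0,0,0]
  ]
}}

```text
clock: 3.4
position: [0.452, 0.148, 0.0793]
tool_rot: [-0.093, 1.569, 0.48]
force: [1.0, -0.0, 0.3]
grip_width: 0.0002
```

```bash
python3 - <<'E'
from h import *
s,R=st(); p=s["position"]
out=[]
for n in("top","side"):
    f=vision.grab_frame(n)[:,:,::-1].copy(); cv2.imwrite(f"pics/shut_{n}.png",f)
    q=proj(n,p)[0]; print(n,q.round(1)); o=np.round(q).astype(int)-[25,35]; k=8
    a=cv2.convertScaleAbs(cv2.resize(f[o[1]:o[1]+60,o[0]:o[0]+50],None,fx=k,fy=k,interpolation=2),alpha=1.7,beta=15); print(o)
    cv2.circle(a,tuple(int(v) for v in (q-o+.5)*k),3,(0,0,255),-1); out.append(a)
cv2.imwrite("pics/shut.png",np.hstack(out)); st()
E
```

```text
t 3.4 pos [452.  148.   79.3] x [ 0.002  0.001 -1.   ] yaw jaw 122.81 F [ 0.99 -0.04  0.29] M [ 0.01 -0.03 -0.05] w 0.2 q [-0.36  0.49 -0.1   2.09  0.09  0.56  1.62]
top [247.2 233.1]
[222 198]
side [278.1 164.1]
[253 129]
t 3.5 pos [452.1 147.9  79.4] x [ 0.003  0.001 -1.   ] yaw jaw 122.81 F [-0.59 -0.23  0.32] M [-0.03  0.02  0.  ] w 0.5 q [-0.36  0.49 -0.1   2.09  0.09  0.56  1.62]
```

View pics/shut.png

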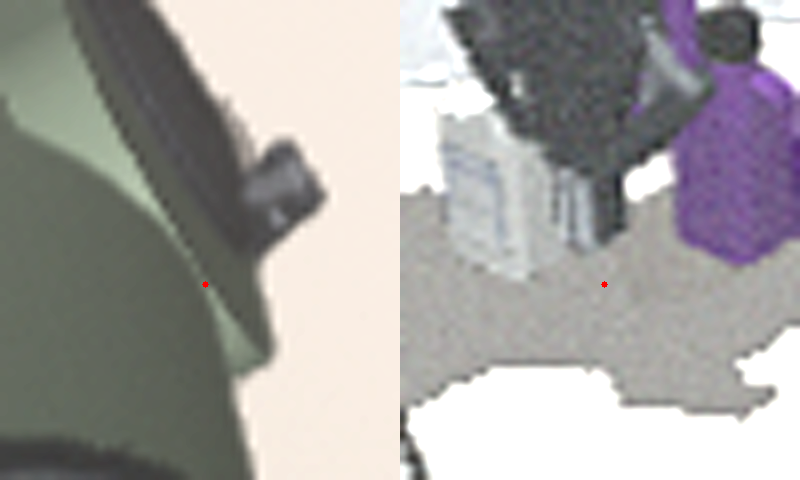

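Call:
{"method": "play_rows", "body": {
  "deltas": [
    [0,0,-30,0,0,0,0],
    [0,0,-30,0,0,0,0],
    [0,0,-10,0,0,0,0],
    [0,0,-4,0,0,0,0],
    [0,0,-3,0,0,0,0],
    [0,0,0,0,0,0,0]
  ]
}}

```text
clock: 4.25
position: [0.4515, 0.1471, 0.0011]
tool_rot: [-0.214, 1.57, 0.358]
force: [0.5, -0.5, 0.7]
grip_width: 0.0001
```

```bash
python3 - <<'E'
from h import *
s,R=st(); p=s["position"]
out=[]
for n in("top","side"):
    f=vision.grab_frame(n)[:,:,::-1].copy(); cv2.imwrite(f"pics/touch_{n}.png",f)
    q=proj(n,p)[0]; print(n,q.round(1)); o=np.round(q).astype(int)-[25,35]; k=8
    a=cv2.convertScaleAbs(cv2.resize(f[o[1]:o[1]+60,o[0]:o[0]+50],None,fx=k,fy=k,interpolation=2),alpha=1.7,beta=15); print(o)
    cv2.circle(a,tuple(int(v) for v in (q-o+.5)*k),3,(0,0,255),-1); out.append(a)
cv2.imwrite("pics/touch.png",np.hstack(out)); st()
E
```

```text
t 4.25 pos [451.5 147.1   1.1] x [ 0.001  0.    -1.   ] yaw jaw 122.76 F [ 0.5  -0.5   0.66] M [ 0.02 -0.02 -0.01] w 0.1 q [-0.38  0.64 -0.07  2.12  0.12  0.38  1.59]
top [251.7 234.8]
[227 200]
side [279.6 183.4]
[255 148]
t 4.35 pos [451.5 147.1   1.1] x [ 0.001  0.    -1.   ] yaw jaw 122.76 F [ 0.98  0.2  -0.09] M [-0.    0.03 -0.04] w 0.1 q [-0.38  0.64 -0.07  2.12  0.12  0.38  1.59]
```

View pics/touch.png

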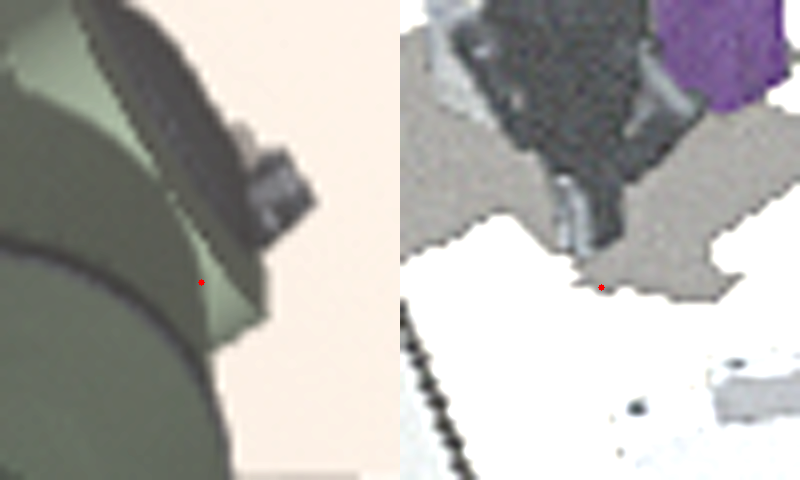

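Call:
{"method": "play_rows", "body": {
  "deltas": [
    [0,0,-2,0,0,0,0],
    [0,0,-1,0,0,0,0]
  ]
}}

```text
clock: 4.6
position: [0.4512, 0.147, -0.0025]
tool_rot: [-1.184, 1.571, -0.612]
force: [0.3, -0.9, -0.3]
grip_width: -0.0001
```

Call:
{"method": "play_rows", "body": {
  "deltas": [
    [0,0,-2,0,0,0,0],
    [0,0,-1,0,0,0,0]
  ]
}}

```text
clock: 4.85
position: [0.4511, 0.147, -0.0056]
tool_rot: [3.006, 1.571, -2.705]
force: [-0.1, 0.9, -0.7]
grip_width: -0.0001
```

No contact at state z = −5.6 mm, so the real tip is higher than the telemetry says. I'll continue down to find the actual offset.

Call:
{"method": "play_rows", "body": {
  "deltas": [
    [0,0,-2,0,0,0,0],
    [0,0,-2,0,0,0,0]
  ]
}}

```text
clock: 5.1
position: [0.4512, 0.147, -0.0096]
tool_rot: [-1.79, 1.571, -1.218]
force: [0.3, 0.2, -0.4]
grip_width: 0.0001
```

Call:
{"method": "play_rows", "body": {
  "deltas": [
    [0,0,-1,0,0,0,0],
    [0,0,-1,0,0,0,0]
  ]
}}

```text
clock: 5.35
position: [0.4512, 0.147, -0.0115]
tool_rot: [-0.508, 1.571, 0.064]
force: [-0.7, -0.4, 1.0]
grip_width: -0.0002
```

Call:
{"method": "play_rows", "body": {
  "deltas": [
    [0,0,-1,0,0,0,0],
    [0,0,-1,0,0,0,0]
  ]
}}

```text
clock: 5.6
position: [0.4512, 0.147, -0.0135]
tool_rot: [-0.43, 1.571, 0.142]
force: [-0.7, 0.4, 0.2]
grip_width: 0.0003
```

Call:
{"method": "play_rows", "body": {
  "deltas": [
    [0,0,-1,0,0,0,0],
    [0,0,-1,0,0,0,0]
  ]
}}

```text
clock: 5.85
position: [0.4512, 0.147, -0.0155]
tool_rot: [-0.664, 1.571, -0.092]
force: [-0.0, -0.1, -0.4]
grip_width: 0.0002
```

Call:
{"method": "play_rows", "body": {
  "deltas": [
    [0,0,-1,0,0,0,0],
    [0,0,-1,0,0,0,0]
  ]
}}

```text
clock: 6.1
position: [0.4512, 0.147, -0.0175]
tool_rot: [-1.706, 1.571, -1.134]
force: [0.1, -1.0, -0.6]
grip_width: -0.0001
```

Call:
{"method": "play_rows", "body": {
  "deltas": [
    [0,0,-1,0,0,0,0],
    [0,0,-1,0,0,0,0]
  ]
}}

```text
clock: 6.35
position: [0.4512, 0.147, -0.0195]
tool_rot: [-2.736, 1.571, -2.165]
force: [-0.0, -0.0, 0.4]
grip_width: 0.0002
```

Call:
{"method": "play_rows", "body": {
  "deltas": [
    [0,0,-1,0,0,0,0],
    [0,0,-1,0,0,0,0]
  ]
}}

```text
clock: 6.6
position: [0.4512, 0.147, -0.0215]
tool_rot: [-2.38, 1.571, -1.808]
force: [0.9, -0.3, 0.2]
grip_width: -0.0001
```

```bash
python3 - <<'E'
from h import *
s,R=st(); p=s["position"]
f=vision.grab_frame("side")[:,:,::-1].copy(); cv2.imwrite("pics/t2_side.png",f)
k=12;o=(255,150)
a=cv2.convertScaleAbs(cv2.resize(f[150:200,255:315],None,fx=k,fy=k,interpolation=2),alpha=1.3)
q=proj("side",p)[0]; print(q)
cv2.imwrite("pics/t2.png",a)
E
```

```text
t 6.6 pos [451.2 147.  -21.5] x [-0. -0. -1.] yaw jaw 122.77 F [ 0.9  -0.31  0.25] M [0.01 0.   0.03] w -0.1 q [-0.39  0.69 -0.06  2.13  0.13  0.33  1.58]
[280.0105869 188.7075486]
```

View pics/t2.png

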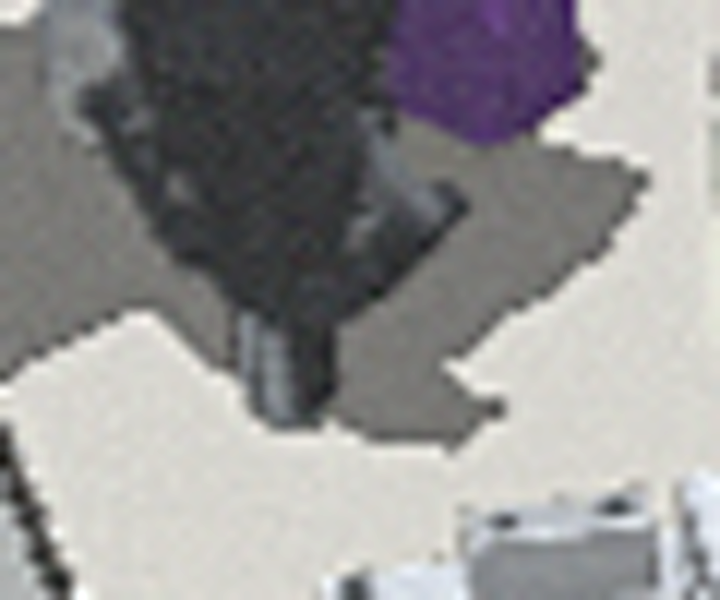

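Call:
{"method": "play_rows", "body": {
  "deltas": [
    [0,0,-1,0,0,0,0],
    [0,0,-1,0,0,0,0]
  ]
}}

```text
clock: 6.9
position: [0.4513, 0.147, -0.023]
tool_rot: [-0.671, 1.571, -0.099]
force: [-7.9, -2.3, 38.9]
grip_width: -0.0001
```

Call:
{"method": "play_rows", "body": {
  "deltas": [
    [0,0,-1,0,0,0,0],
    [0,0,0,0,0,0,0]
  ]
}}

```text
clock: 7.15
position: [0.4513, 0.147, -0.023]
tool_rot: [-0.549, 1.57, 0.023]
force: [-9.7, -3.3, 47.7]
grip_width: -0.0003
```

```bash
python3 - <<'E'
from h import *
for z in(0,.002,.004): print(z,onz("side",(278.9,184.5),z))
st()
E
```

```text
0 [0.44768474 0.14312671 0.        ]
0.002 [0.44706909 0.14037235 0.002     ]
0.004 [0.44645344 0.13761798 0.004     ]
t 7.15 pos [451.3 147.  -23. ] x [ 0.001  0.    -1.   ] yaw jaw 122.76 F [-9.67 -3.27 47.67] M [-0.53  2.26 -0.06] w -0.3 q [-0.39  0.69 -0.06  2.13  0.13  0.32  1.58]
```

Contact at state z ≈ −23 mm, so the real tip is about 22.5 mm higher than reported; x and y agree within about 4 mm. I'll correct for that and go back to the bottle.

Call:
{"method": "play_rows", "body": {
  "deltas": [
    [0,0,20,0,0,0,0],
    [0,0,45,0,0,0,0],
    [0,0,55,0,0,0,85],
    [0,0,55,0,0,0,85],
    [0,40,0,0,0,0,85],
    [0,45,0,0,0,0,85],
    [1,45,0,0,0,0,85],
    [1,39,0,0,0,0,85]
  ]
}}

```text
clock: 8.15
position: [0.4529, 0.3177, 0.1506]
tool_rot: [0.576, 1.571, 1.148]
force: [1.3, -0.4, 0.1]
grip_width: 0.0851
```

Call:
{"method": "play_rows", "body": {
  "deltas": [
    [0,0,-20,0,0,0,85],
    [0,0,-40,0,0,0,85],
    [0,0,-40,0,0,0,85],
    [0,0,-18,0,0,0,85],
    [0,0,-5,0,0,0,85],
    [0,0,0,0,0,0,85]
  ]
}}

```text
clock: 8.9
position: [0.4536, 0.3163, 0.0283]
tool_rot: [0.036, 1.57, 0.607]
force: [1.0, 0.8, 0.2]
grip_width: 0.0848
```

```bash
python3 - <<'E'
from h import *
s,R=st(); p=s["position"]
out=[]
for n,o in(("top",(150,195)),("side",(215,90))):
    f=vision.grab_frame(n)[:,:,::-1].copy(); out.append(cv2.convertScaleAbs(cv2.resize(f[o[1]:o[1]+80,o[0]:o[0]+75],None,fx=5,fy=5,interpolation=2),alpha=1.7,beta=10))
cv2.imwrite("pics/grasp.png",np.hstack(out))
E
```

```text
t 8.9 pos [453.6 316.3  28.3] x [ 0.001  0.    -1.   ] yaw jaw 122.76 F [1.04 0.78 0.17] M [-0.01  0.01  0.  ] w 84.8 q [-0.63  0.67 -0.11  1.91  0.13  0.57  1.31]
```

View pics/grasp.png

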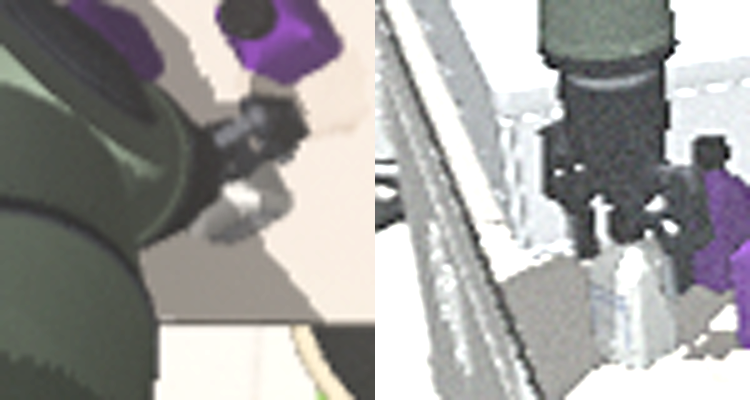

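The picture shows the white bottle, side crop (635,300), standing between the open fingers with its cap below the body. I'll lower a few mm and close in stages.

Call:
{"method": "play_rows", "body": {
  "deltas": [
    [0,0,-4,0,0,0,85],
    [0,0,0,0,0,0,62],
    [0,0,0,0,0,0,62],
    [0,0,0,0,0,0,62]
  ],
  "grip_force": 30
}}

```text
clock: 9.5
position: [0.4532, 0.316, 0.0237]
tool_rot: [-0.013, 1.571, 0.559]
force: [-0.1, 0.2, 0.2]
grip_width: 0.062
```

Call:
{"method": "play_rows", "body": {
  "deltas": [
    [0,0,0,0,0,0,56],
    [0,0,0,0,0,0,56]
  ]
}}

```text
clock: 9.75
position: [0.4532, 0.316, 0.0236]
tool_rot: [-0.221, 1.571, 0.351]
force: [-0.8, -0.4, -0.4]
grip_width: 0.0562
```

Call:
{"method": "play_rows", "body": {
  "deltas": [
    [0,0,0,0,0,0,40],
    [0,0,0,0,0,0,40],
    [0,0,0,0,0,0,40]
  ]
}}

```text
clock: 10.12
position: [0.4532, 0.3161, 0.0237]
tool_rot: [0.484, 1.571, 1.056]
force: [-1.4, 0.6, 4.5]
grip_width: 0.0478
```

```bash
python3 -c "
from h import *
st()"
```

```text
t 10.12 pos [453.2 316.1  23.7] x [ 0.  0. -1.] yaw jaw 122.77 F [-1.41  0.58  4.53] M [ 0.19  0.22 -0.05] w 47.8 q [-0.63  0.67 -0.11  1.92  0.13  0.56  1.31]
```

Call:
{"method": "play_rows", "body": {
  "deltas": [
    [0,0,0,0,0,0,30],
    [0,0,0,0,0,0,30],
    [0,0,4,0,0,0,30],
    [0,0,10,0,0,0,30],
    [0,0,20,0,0,0,30],
    [0,0,0,0,0,0,30],
    [0,0,0,0,0,0,30]
  ],
  "grip_force": 70
}}

```text
clock: 11.0
position: [0.4531, 0.3159, 0.0574]
tool_rot: [-2.447, 1.571, -1.875]
force: [-0.7, -0.4, -3.0]
grip_width: 0.0476
```

```bash
python3 - <<'E'
from h import *
st()
for n in("side","top"): cv2.imwrite(f"pics/lift_{n}.png",vision.grab_frame(n)[:,:,::-1])
st()
f=cv2.imread("pics/lift_side.png")[95:175,215:290]; L=cv2.cvtColor(f,cv2.COLOR_BGR2GRAY)
print("side gray rows 130-175, cols 225-285 step2")
for r in range(40,80,2): print(95+r," ".join("%3d"%v for v in L[r,15:70:2]))
E
```

```text
t 11.0 pos [453.1 315.9  57.4] x [-0. -0. -1.] yaw jaw 122.77 F [-0.71 -0.37 -3.04] M [-0.02  0.03 -0.  ] w 47.6 q [-0.63  0.62 -0.12  1.91  0.12  0.63  1.32]
t 11.1 pos [452.9 315.8  57.1] x [-0.001 -0.001 -1.   ] yaw jaw 122.77 F [-0.04  0.33 -1.98] M [-0.07 -0.01 -0.03] w 47.5 q [-0.63  0.62 -0.12  1.91  0.12  0.63  1.32]
side gray rows 130-175, cols 225-285 step2
135 101 111  38 172 162 167  88 131 138 136 132 137 136 140 109 109 110 213 200  79  45  41 172  49  53  51  50  58
137  99  90  52 150 163 164  98 141 128 132 134 132 134 151 102 103  98 210 183 112  54  44  94  47  58  53  56  55
139 115  90  83 103 166 165 164 129 134 145 195 162 118 118  86 107 104 152 145  90  61  38  72  54  56  58  59  53
141  91 103  97  43 154 161 164 163 131 156 173 166 165 173  81  97 119 145 153  97  68  32  89  54  57  57  57  53
143 125 118  96  59 156 166 164 168 178  91  87  92 154 170 103 103 116 107 145  96  85  97  90  62  52  56  56  55
145 134 114  87 102  72 183  92  86  90  97  89  91  84  97  96  96 128 112 142 115  97 100  86  73  52  51  55  51
147 140  88 106  95  61  85  90  9
[... 889 characters left out ...]
 155
163  95  96 104  96  90 124  94 103  65  95  95  90  92  95  91  82 168 166 168 168 164 162 166 164 164 157 151 159
165  89 100  93  95  98 113 100 147  36  98  96  96  94  79 166 164 160 162 161 160 162 162 163 162 159 162 145 150
167  95  97  96  90  94  94 109 136  86  88  90  86 151 167 162 161 164 165 159 168 163 160 162 161 157 162 166 162
169  94  95  93  92  92  90 118 130 144  46  92 149 163 164 157 162 160 161 161 161 159 163 163 164 161 167 162 161
171  95  96  98  94  94  98 112 127 144  26 155 165 160 162 164 164 160 165 162 163 161 162 162 160 165 160 160 161
173  93  95 100  95  94  96  96 111 140  76 107 166 158 163 164 163 163 161 164 162 164 163 162 161 162 163 166 161
```

Lift confirmed: weight is about 2.3 N and the bottle's bottom edge rose from side row 163.6 to row 156. Now carry it to the nest at height, turning the jaws along the nest's y.

Call:
{"method": "play_rows", "body": {
  "deltas": [
    [0,0,35,0,0,0,30],
    [4,-42,0,0,0,-5.1,30],
    [4,-42,0,0,0,-5.1,30],
    [4,-42,0,0,0,-5.1,30],
    [4,-42,0,0,0,-5.1,30],
    [4,-42,0,0,0,-5.1,30],
    [4,-42,0,0,0,-5.1,30],
    [4,-42,0,0,0,-5.1,30]
  ]
}}

```text
clock: 12.1
position: [0.481, 0.0206, 0.0922]
tool_rot: [-2.71, 1.57, -2.764]
force: [0.4, 0.1, -2.7]
grip_width: 0.0474
```

Call:
{"method": "play_rows", "body": {
  "deltas": [
    [0,-25,0,0,0,-5.1,30],
    [0,-13,0,0,0,0,30],
    [0,0,0,0,0,0,30],
    [0,0,0,0,0,0,30]
  ]
}}

```text
clock: 12.6
position: [0.4813, -0.0147, 0.0925]
tool_rot: [1.78, 1.57, 1.643]
force: [0.7, 0.8, -1.5]
grip_width: 0.0476
```

```bash
python3 -c "
from h import *
s,R=st(); a=np.radians(-8); X=np.array([np.cos(a),np.sin(a)]);Y=np.array([-X[1],X[0]])
d=s['position'][:2]-np.array([.4974,-.0046]); print('nest offset from home mm',d@X*1e3,d@Y*1e3)"
```

```text
t 12.6 pos [481.3 -14.7  92.5] x [-0.     0.001 -1.   ] yaw jaw 82.11 F [ 0.69  0.79 -1.52] M [ 0.03 -0.02  0.01] w 47.6 q [-0.13  0.48  0.05  2.07 -0.04  0.59  1.38]
nest offset from home mm -14.577504888065015 -12.235086807022219
```

Call:
{"method": "play_rows", "body": {
  "deltas": [
    [0,0,-25,0,0,0,30],
    [0,0,-20,0,0,0,30],
    [0,0,-6,0,0,0,30],
    [0,0,-2,0,0,0,30],
    [0,0,0,0,0,0,30]
  ]
}}

```text
clock: 13.22
position: [0.4815, -0.0158, 0.0401]
tool_rot: [0.3, 1.57, 0.16]
force: [0.7, 0.1, -2.2]
grip_width: 0.0476
```

Call:
{"method": "play_rows", "body": {
  "deltas": [
    [0,0,-1,0,0,0,30],
    [0,0,-1,0,0,0,30]
  ]
}}

```text
clock: 13.48
position: [0.4814, -0.016, 0.0379]
tool_rot: [0.165, 1.57, 0.025]
force: [-0.3, 1.0, -2.1]
grip_width: 0.0474
```

```bash
python3 - <<'E'
from h import *
s,R=st(); out=[]
for n,o in(("top",(262,175)),("side",(265,150))):
    f=vision.grab_frame(n)[:,:,::-1].copy(); cv2.imwrite(f"pics/nest_{n}.png",f)
    out.append(cv2.convertScaleAbs(cv2.resize(f[o[1]:o[1]+85,o[0]:o[0]+80],None,fx=5,fy=5,interpolation=2),alpha=1.4,beta=5))
cv2.imwrite("pics/nest.png",np.hstack(out))
E
```

```text
t 13.47 pos [481.4 -16.   37.9] x [ 0.001  0.    -1.   ] yaw jaw 81.97 F [-0.31  0.95 -2.07] M [ 0.06 -0.06 -0.04] w 47.4 q [-0.12  0.58  0.04  2.1  -0.05  0.46  1.39]
```

View pics/nest.png

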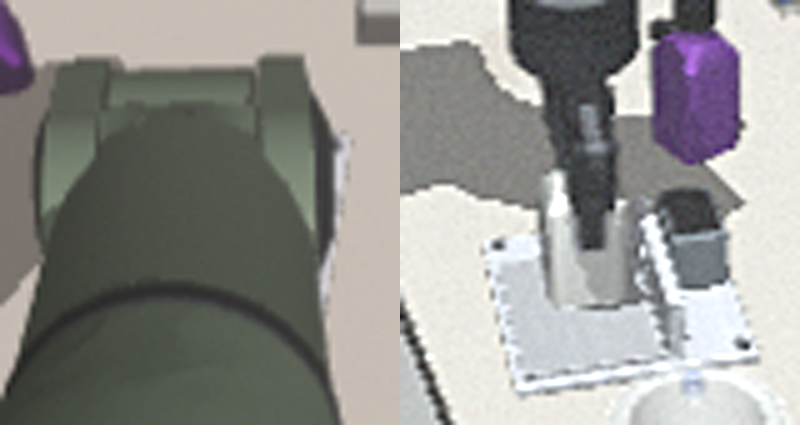

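The bottle is upright, square and inside the nest: its front base edge runs (550..630,305) in the side crop, short of the fence. Lower it to the floor.

Call:
{"method": "play_rows", "body": {
  "deltas": [
    [0,0,-1,0,0,0,30],
    [0,0,-0.5,0,0,0,30]
  ]
}}

```text
clock: 13.82
position: [0.4812, -0.016, 0.036]
tool_rot: [-1.634, 1.571, -1.774]
force: [-0.1, -0.5, -1.9]
grip_width: 0.0476
```

Call:
{"method": "play_rows", "body": {
  "deltas": [
    [0,0,-0.5,0,0,0,30],
    [0,0,-0.3,0,0,0,30]
  ]
}}

```text
clock: 14.08
position: [0.4813, -0.016, 0.0358]
tool_rot: [0.288, 1.57, 0.148]
force: [-4.7, 0.6, 21.0]
grip_width: 0.0473
```

Call:
{"method": "play_rows", "body": {
  "deltas": [
    [0,0,0.3,0,0,0,30],
    [0,0,0,0,0,0,30]
  ]
}}

```text
clock: 14.32
position: [0.4813, -0.016, 0.0358]
tool_rot: [0.094, 1.571, -0.046]
force: [-1.5, 1.0, 7.6]
grip_width: 0.0474
```

Call:
{"method": "play_rows", "body": {
  "deltas": [
    [2.3,1.7,0,0,0,0,30],
    [2.3,1.7,0,0,0,0,30],
    [2.3,1.7,0,0,0,0,30],
    [1.1,0.8,0,0,0,0,30]
  ]
}}

```text
clock: 14.82
position: [0.4894, -0.0103, 0.0358]
tool_rot: [-0.56, 1.57, -0.7]
force: [-1.7, -2.3, 8.6]
grip_width: 0.0478
```

```bash
cat >> h.py <<'E'
def nest():
    s,R=st(); a=np.radians(-8); X=np.array([np.cos(a),np.sin(a)]);Y=np.array([-X[1],X[0]])
    d=s['position'][:2]-np.array([.4974,-.0046]); F=s['force']; print('off',(d@X*1e3).round(1),(d@Y*1e3).round(1),'Fnest',(F[:2]@X).round(1),(F[:2]@Y).round(1),F[2].round(1))
E
python3 -c "
from h import *
nest()"
```

```text
t 14.82 pos [489.4 -10.3  35.8] x [ 0. -0. -1.] yaw jaw 81.96 F [-1.67 -2.35  8.63] M [-0.58  0.48 -0.06] w 47.8 q [-0.13  0.59  0.04  2.08 -0.05  0.47  1.38]
off -7.1 -6.8 Fnest -1.3 -2.6 8.6
```

Sliding under about 10 N of floor force, with no wall contact yet.

Call:
{"method": "play_rows", "body": {
  "deltas": [
    [1.1,0.8,0,0,0,0,30],
    [1.1,0.8,0,0,0,0,30],
    [1.1,0.8,0,0,0,0,30]
  ]
}}

```text
clock: 15.2
position: [0.4926, -0.008, 0.0358]
tool_rot: [-0.713, 1.57, -0.853]
force: [-1.6, -1.7, 7.1]
grip_width: 0.0473
```

Call:
{"method": "play_rows", "body": {
  "deltas": [
    [1.1,0.8,0,0,0,0,30]
  ]
}}

```text
clock: 15.32
position: [0.4937, -0.0072, 0.0358]
tool_rot: [-0.759, 1.57, -0.9]
force: [-2.5, -1.2, 8.0]
grip_width: 0.0476
```

Call:
{"method": "play_rows", "body": {
  "deltas": [
    [0.6,0.4,0,0,0,0,30]
  ]
}}

```text
clock: 15.45
position: [0.4943, -0.0067, 0.0358]
tool_rot: [-0.731, 1.57, -0.871]
force: [-2.1, -1.4, 7.5]
grip_width: 0.0478
```

```bash
python3 -c "
from h import *
nest()"
```

```text
t 15.45 pos [494.3  -6.7  35.8] x [ 0. -0. -1.] yaw jaw 81.95 F [-2.1  -1.43  7.54] M [-0.6   0.41 -0.02] w 47.8 q [-0.14  0.59  0.04  2.07 -0.05  0.48  1.37]
off -2.7 -2.6 Fnest -1.9 -1.7 7.5
```

Call:
{"method": "play_rows", "body": {
  "deltas": [
    [0.6,0.4,0,0,0,0,30],
    [0.6,0.4,0,0,0,0,30]
  ]
}}

```text
clock: 15.7
position: [0.4955, -0.0059, 0.0358]
tool_rot: [-0.599, 1.57, -0.739]
force: [-2.2, -1.5, 8.6]
grip_width: 0.0477
```

Call:
{"method": "play_rows", "body": {
  "deltas": [
    [0.6,0.4,0,0,0,0,30]
  ]
}}

```text
clock: 15.82
position: [0.4961, -0.0056, 0.0359]
tool_rot: [-0.502, 1.57, -0.642]
force: [-1.7, -1.4, 8.1]
grip_width: 0.0475
```

Call:
{"method": "play_rows", "body": {
  "deltas": [
    [0.6,0.4,0,0,0,0,30]
  ]
}}

```text
clock: 15.95
position: [0.4967, -0.0052, 0.0359]
tool_rot: [-0.622, 1.57, -0.762]
force: [-2.6, -1.9, 8.0]
grip_width: 0.0476
```

Call:
{"method": "play_rows", "body": {
  "deltas": [
    [0.6,0.4,0,0,0,0,30]
  ]
}}

```text
clock: 16.08
position: [0.497, -0.005, 0.0358]
tool_rot: [-2.143, 1.57, -2.283]
force: [-5.4, -3.5, 12.9]
grip_width: 0.0474
```

Call:
{"method": "play_rows", "body": {
  "deltas": [
    [0.6,0.4,0,0,0,0,30]
  ]
}}

```text
clock: 16.2
position: [0.497, -0.0048, 0.0358]
tool_rot: [-2.54, 1.569, -2.68]
force: [-8.8, -4.1, 15.0]
grip_width: 0.0476
```

Call:
{"method": "play_rows", "body": {
  "deltas": [
    [0.6,0.4,0,0,0,0,30]
  ]
}}

```text
clock: 16.32
position: [0.497, -0.0047, 0.0358]
tool_rot: [-2.614, 1.568, -2.755]
force: [-11.8, -4.8, 19.7]
grip_width: 0.0476
```

```bash
python3 -c "
from h import *
nest()"
```

```text
t 16.32 pos [497.   -4.7  35.8] x [-0.003 -0.001 -1.   ] yaw jaw 81.93 F [-11.8   -4.84  19.71] M [-1.8   2.72  0.06] w 47.6 q [-0.14  0.6   0.04  2.06 -0.05  0.49  1.37]
off -0.3 -0.1 Fnest -11.0 -6.4 19.7
```

Call:
{"method": "play_rows", "body": {
  "deltas": [
    [0,0.4,0.2,0,0,0,30],
    [0,0.3,0,0,0,0,30]
  ]
}}

```text
clock: 16.58
position: [0.4972, -0.0037, 0.0358]
tool_rot: [-2.664, 1.568, -2.804]
force: [-7.8, -3.7, 11.6]
grip_width: 0.0476
```

```bash
python3 -c "
from h import *
nest()"
```

```text
t 16.57 pos [497.2  -3.7  35.8] x [-0.002 -0.001 -1.   ] yaw jaw 81.94 F [-7.75 -3.73 11.56] M [-1.23  1.84  0.02] w 47.6 q [-0.15  0.6   0.04  2.06 -0.05  0.49  1.37]
off -0.4 0.8 Fnest -7.2 -4.8 11.6
```

Still sliding along the fence; the stop isn't reached yet. Continue along nest y.

Call:
{"method": "play_rows", "body": {
  "deltas": [
    [0.1,0.5,0,0,0,0,30],
    [0.1,0.5,0,0,0,0,30]
  ]
}}

```text
clock: 16.82
position: [0.4972, -0.0034, 0.0358]
tool_rot: [-2.479, 1.568, -2.62]
force: [-8.6, -9.3, 11.8]
grip_width: 0.0473
```

Call:
{"method": "play_rows", "body": {
  "deltas": [
    [0.1,0.5,0,0,0,0,30],
    [0.1,0.5,0,0,0,0,30]
  ]
}}

```text
clock: 17.08
position: [0.4972, -0.0033, 0.0358]
tool_rot: [-2.318, 1.567, -2.46]
force: [-9.8, -14.5, 13.2]
grip_width: 0.0477
```

```bash
python3 -c "
from h import *
nest()"
```

```text
t 17.07 pos [497.2  -3.3  35.8] x [-0.003 -0.002 -1.   ] yaw jaw 81.88 F [ -9.85 -14.53  13.25] M [-3.96  2.22  0.15] w 47.7 q [-0.15  0.6   0.05  2.06 -0.05  0.49  1.36]
off -0.4 1.2 Fnest -7.7 -15.8 13.2
```

Call:
{"method": "play_rows", "body": {
  "deltas": [
    [0.5,-0.3,0,0,0,0,30],
    [0,0,0,0,0,0,30]
  ]
}}

```text
clock: 17.32
position: [0.4972, -0.0033, 0.0358]
tool_rot: [-2.504, 1.566, -2.646]
force: [-12.4, -11.1, 17.3]
grip_width: 0.0475
```

Call:
{"method": "play_rows", "body": {
  "deltas": [
    [0,0,0,0,0,0,30],
    [0,0,0,0,0,0,30],
    [0,0,0,0,0,0,30],
    [0,0,0,0,0,0,30]
  ]
}}

```text
clock: 17.82
position: [0.4972, -0.0033, 0.0358]
tool_rot: [-2.496, 1.566, -2.637]
force: [-12.5, -10.5, 17.0]
grip_width: 0.0477
```

```bash
python3 - <<'E'
from h import *
nest()
f=vision.grab_frame("side")[:,:,::-1].copy(); cv2.imwrite("pics/final.png",cv2.resize(f[150:235,265:345],None,fx=7,fy=7,interpolation=2))
nest()
E
```

```text
t 17.82 pos [497.2  -3.3  35.8] x [-0.004 -0.002 -1.   ] yaw jaw 81.9 F [-12.5  -10.49  16.97] M [-3.12  2.81  0.19] w 47.7 q [-0.15  0.6   0.05  2.06 -0.05  0.49  1.36]
off -0.4 1.2 Fnest -10.9 -12.1 17.0
t 17.88 pos [497.2  -3.3  35.8] x [-0.004 -0.002 -1.   ] yaw jaw 81.9 F [-12.11 -11.18  17.02] M [-3.17  2.79  0.19] w 47.5 q [-0.15  0.6   0.05  2.06 -0.05  0.49  1.36]
off -0.4 1.3 Fnest -10.4 -12.8 17.0
```

Steady at about 10.5 N (fence), 12.5 N (stop) and 19 N (floor). I'll trim the floor force a little.

Call:
{"method": "play_rows", "body": {
  "deltas": [
    [0,0,0.1,0,0,0,30],
    [0,0,0.1,0,0,0,30],
    [0,0,0,0,0,0,30],
    [0,0,0,0,0,0,30]
  ]
}}

```text
clock: 18.38
position: [0.4972, -0.0033, 0.0358]
tool_rot: [-2.511, 1.566, -2.652]
force: [-11.7, -10.8, 11.8]
grip_width: 0.0476
```

```bash
python3 - <<'E'
from h import *
nest()
for i in range(4): vision.grab_frame("side")
s=telemetry.observe(); F=s["force"]; X=np.array([np.cos(np.radians(-8)),np.sin(np.radians(-8))]); Y=np.array([-X[1],X[0]])
nest()
if 5<-F[:2]@X<20 and 6<-F[:2]@Y<25 and 6<F[2]<30: print(workorder.job_done())
E
```

```text
t 18.38 pos [497.2  -3.3  35.8] x [-0.004 -0.002 -1.   ] yaw jaw 81.9 F [-11.74 -10.75  11.78] M [-3.1   2.44  0.2 ] w 47.6 q [-0.15  0.6   0.05  2.06 -0.05  0.49  1.36]
off -0.4 1.2 Fnest -10.1 -12.3 11.8
t 18.57 pos [497.2  -3.4  35.8] x [-0.004 -0.002 -1.   ] yaw jaw 81.89 F [-11.09 -10.55  11.44] M [-3.13  2.48  0.17] w 47.5 q [-0.15  0.6   0.05  2.06 -0.05  0.49  1.36]
off -0.4 1.2 Fnest -9.5 -12.0 11.4
the job is handed in; nothing more can be done
None
```

The white sample bottle is pressed home in the nest's corner, still held at a 70 N grip, and I handed the job in at about 18.6 s. No verdict was reported.

**What I did:** I gripped the bottle across two flat sides and carried it to the nest. I set it on the steel floor and slid it diagonally to the fence, then along the fence to the stop.

**Last checks, steady when handed in:**

| Surface | Wrist reading |
|---|---|
| Fence | about 10 N |
| Stop | about 12 N |
| Floor | about 11.5 N, plus about 2 N bottle weight |

- **Friction in the readings:** the fence and stop figures include an estimated 1–3 N of sliding friction.
- **Position:** the tool was at rest, about 0.4 mm (fence direction) and 1.2 mm (stop direction) from the home position I measured with the cameras.
- **Squareness:** the jaws were within about 0.1° of the nest's measured direction. The tool was tilted about 0.004 rad.

**Checks that disagreed or failed:**
- **Tool height:** the real fingertips sit about 22.5 mm higher than the telemetry reports. The pictures suggested it, and I confirmed it by touching the worktop with the shut fingers, which pressed at up to about 48 N. I corrected the heights for this.
- **Camera difference:** the side and top cameras disagreed by about 3–4 mm in x and y, so I relied on the top view.
- **Final picture:** the last image was refused because the 12-view limit was reached. The seating therefore rests on force and position readings, and I didn't check the bystanders in a picture after the bottle was placed.

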